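# Rebuild the sieve stack and lock its sprung cap

## Task

Rebuild the sink's sieve on its stand: seat the perforated steel support on the post first and let go, then the blue spacer on top of it and let go, then put the red cap over the post's bar head, press it down against the springs and turn it so that it stays locked under the bar, and let go. The bar's direction is not known exactly, so rest the cap lightly on it and turn to feel for where it drops through; never push the parts onto the stand harder than about 20 N, and leave the pink cup and the mortar where they are.

Things in the scene. Friction and masses are not known exactly. Their poses are not given: they have to be found in the camera images.
- stand_foot (a point): centre of the underside of the sieve stand, fixed on the counter, z up. White round base, 110 mm across, 14 mm high. Its x axis runs through two black dots on the base, 46 mm either side of the centre. From it rises a round aluminium guide post, 35 mm across up to 46 mm above this point, then a cone to 12 mm across at 51 mm, then a thin neck (8 mm) with the bar head.
- seat_rest (a point): centre of the top of the stand's sprung steel seat (54 mm across) when not loaded: 40 mm above the stand's underside, around the post. The seat starts to yield at 4 N, then 0.8 N per mm, and stops hard after 12 mm (13.6 N); it springs back up.
- bar_rest (a point): centre of the top of the brass bar head when not loaded, 72 mm above the stand's underside (this point's axes are the stand's, not the bar's). Bar 34 x 8 mm, 6 mm thick; its length lies anywhere within 0.8 rad either side of the stand's x, fixed in a run, not measured. Pushed down it yields at 3 N, then 1 N per mm, stops hard after 5 mm (8 N), springs back.
- support_mid (a point): centre (half-way up) of the filter support: a perforated bright steel ring disc, 64 mm outer diameter, 10 mm high, with a 44 mm round hole, axis z; it lies flat in the orange tray. Goes on the post first: fully home, its centre is 45 mm above the stand's underside (before the cap presses it down).
- spacer_mid (a point): centre (half-way up) of the blue plastic spacer ring: 62 mm outer diameter, 14 mm high, with a 44 mm round hole, axis z; it lies flat in the orange tray. Goes on the support: its centre is then 57 mm above the stand's underside.
- cap_mid (a point): centre (half-way up, 14.5 mm above its underside) of the red cap, z up, lying in the tray: a 60 x 60 mm plate, 7 mm thick, with two upright ears on it, the grip (7 mm thick, 34 mm long along the cap's x, tops 29 mm above the underside, outer faces 60 mm apart along the cap's y). Half a turn makes no difference. Locked, it is held with this point 73.5 mm above the stand's underside.
- cap_slot (a point): centre of the cap's slot, on its underside: 39 mm long along the cap's x, 12 mm wide, right through the plate. Only in line with the bar (within 0.1 rad) does the bar pass. Then the cap drops to the spacer (underside 64 mm up); pushed 6 to 10 mm further (9 to 12 N) its plate is below the bar and can be turned either way. Turned 0.7 to 1.4 rad and let go, it stays locked.
- tray: the orange polymer tray, fixed: 200 x 340 mm, rim 10 mm high and 3 mm thick, floor 3 mm above the counter; its origin is the centre of the underside, its y runs along its length. Support, spacer and cap lie in it in any order, about 105 mm apart along y, so grip the rings along the tray's x.
- cup_mid (a point): centre of the pink plastic cup (72 mm across, 75 mm high) standing on the counter: leave alone
- mortar_mid (a point): centre of the small white ceramic mortar (76 mm across, 45 mm high) standing on the counter: leave alone
There are look-alikes about, which are no part of the job. Several things look just like the part that bears cap_mid: the one meant starts nearest to the robot's base.

How it is judged (in metres and radians):
On the way, in this order (a step that is already met when the one before it is completed fails the run):
1. the support sits on the seat, released (horizontal distance between support_mid and stand_foot below 0.006 m and z of support_mid in the frame of stand_foot between 0.042 and 0.0465 m and angle between support_mid's own z axis and vertical below 0.08 rad and contact force between the fingers and support below 0.1 N), for 0.2 s.
2. the spacer sits on the support, released (horizontal distance between each of spacer_mid, support_mid and stand_foot below 0.006 m and z of spacer_mid in the frame of stand_foot between 0.054 and 0.0585 m and angle between each of spacer_mid, support_mid's own z axis and vertical below 0.08 rad and z of support_mid in the frame of stand_foot between 0.042 and 0.0465 m and contact force between the fingers and spacer below 0.1 N), for 0.2 s.
3. the cap is pressed down past the bar onto the spacer (z of cap_mid in the frame of stand_foot below 0.0755 m and horizontal distance between cap_mid and stand_foot below 0.005 m and contact force between cap and spacer above 4 N), for 0.1 s.
At the end, for the whole second after the job is handed in: Above the stand's underside the centres are: support 37 to 41.5 mm, spacer 49 to 53.5 mm, cap 70 to 75.5 mm (locked, over 4 N on the spacer); each within 6 mm (cap 5 mm) of the post's axis, level within 0.08 rad; cap released and at rest (all of step 3 and horizontal distance between each of support_mid, spacer_mid and stand_foot below 0.006 m and z of support_mid in the frame of stand_foot between 0.037 and 0.0415 m and angle between each of support_mid, spacer_mid, cap_mid's own z axis and vertical below 0.08 rad and z of spacer_mid in the frame of stand_foot between 0.049 and 0.0535 m and z of cap_mid in the frame of stand_foot above 0.07 m and contact force between the fingers and cap below 0.1 N and linear speed of cap below 0.01 m/s and angular speed of cap below 0.1 rad/s); the robot touches nothing.
It fails at once if a part is pushed onto the stand or the stack with more than 22 N (contact force between any of support, spacer, cap and stand above 22 N or contact force between cap and spacer above 22 N or contact force between spacer and support above 22 N).
It fails at once if the pink cup is moved by more than 15 mm or tipped (distance of cup_mid from where it was at the start of the episode above 0.015 m or angle between cup_mid's own z axis and vertical above 0.3 rad).
It fails at once if the mortar is moved by more than 15 mm or tipped (distance of mortar_mid from where it was at the start of the episode above 0.015 m or angle between mortar_mid's own z axis and vertical above 0.3 rad).
It also fails if it takes over 72 s, if anything falls off the work surface, if the arm or the gripper's body presses on something with over 40 N, if the wrist force passes 120 N, or if a joint passes its speed limit or range.

## Robot

A 7-joint arm with a two-finger parallel gripper is mounted at the origin on the work surface. World frame = base frame: x ahead of the robot, y to its left, z up, the work surface at z = 0. Lengths are in mm, angles in rad, forces in N, time in s.
With the tool pointing down it reaches from about 400 to 875 mm from the base axis. Payload 4.4 kg.
Tool frame: the origin (TCP) lies midway between the tips of the shut fingers; the grasp point (between the pads) lies 19 mm behind it (ctrl.pinch_z is the distance from the TCP to the grasp point, in mm); z points along the fingers, y is the line along which they close (so a half turn about z gives the same grasp; the last joint's range is limited). The gripper opens to 85 mm and grips with 20 to 120 N. Pads are 22 mm wide; open, the fingers measure 114 mm over their backs; the gripper's body (76 mm by 85 mm) begins 54 mm behind the grasp point. The pads swing forward as they close: fully open they stand 13 mm farther back than shut.
Start: joints at [-0.066, 0.628, 0.038, 1.517, -0.027, 0.996, -0.02], TCP at [650.014, 0.027, 231.313] pointing down, gripper open.
Joint ranges: [-3.06, 3.06], [-0.37, 2.12], [-1.25, 1.32], [0.18, 2.47], [-1.1, 4.24], [0.23, 1.98], [-2.94, 2.94]. Speed limits (rad/s): [2.57, 2.57, 3.14, 3.14, 3.14, 3.14, 3.14].

## Interface

Orientations are given as [roll, pitch, yaw] about the fixed x, y, z axes, in that order (R = Rz(yaw) Ry(pitch) Rx(roll)).
In Python, from cell import read_state, cams, order, ctrl gives the robot as it stands.
- The arm moves only by the tool move_arm, never from a script. Its argument "targets" is text: rows parted by semicolons, each of 7 numbers parted by spaces: the gripper's target within -1 to 1 (fully open at 1, half-way at 0, shut at -1), then the shift along the tool's x, y, z in cm, then the turn, a rotation vector about the tool's x, y, z in degrees. A call has 1 to 5 rows; each row shifts and turns the commanded pose from where the row before left it, along the tool's axes as they then stand; what a row does not reach is not made up. A row lasts 1/12 s, in which the tool goes at most 41.7 mm and 7.16 degrees, less where a joint would pass 70% of its speed; a pose out of reach is approached as far as the arm can. A call with a gripper value outside its range is refused whole. The fingers move at their own pace and stop on an object; the grip force is fixed at half the most. Time passes only in rows, so rows that do not move let the fingers close. It gives the time, the measured TCP pose, the force, the opening and the grip force at its end, in the units of the state.
- read_state(): the state, without advancing time (a new reading comes with each control period).
- cams.get_image(name): name is "scene" or "side" or "wrist"; returns a dict with "color" (480x640x3 uint8, red, green, blue), "fovy" (degrees; the focal length in pixels is half the picture's height over the tangent of half this angle, whatever the lens; pixels are square), "cx", "cy" (the principal point, pixels), "rvec" (rotation vector, rad) and "tvec" (3), from world to camera coordinates, as OpenCV has them. Camera axes: x right, y down, z forward; pixel columns grow to the right and rows downward; lengths in mm; the calibration is good to about 2 mm. A picture is of the moment at which its call begins. There is no depth.
- order.finish_job(): hands the job in; it is judged then, once.
The state is a dict: "clock": time; "qpos": joint angles; "qd": joint speeds; "tau": joint torques, N m; "eef_pos": TCP position; "tool_rot": TCP orientation; "force": force on the tool from outside, world axes, zero at the start; "torque": the same for the moment, N m; "width": finger opening in mm; "gripper_force": force on a finger pad.
Only numpy, scipy, OpenCV 4.12 (cv2) and the standard library are available. Lean on these libraries where they do the work, as an engineer would, in place of code of your own. Each camera call takes 0.05 s, during which the arm holds its last target. There are 200 camera calls.

## Working session

There is one attempt and no reset: what is moved stays moved. The work goes in short steps, Python scripts to look and compute and a tool call to move; the robot and the scene stay as the last step left them, time stands still between calls to the robot, and variables do not carry over. Pictures are saved under pics/ and viewed, at most 11 in all, crops included, and the job is handed in when it is done.

Besides the shell and the picture viewer there is one more tool, called after "Request:" as a command line: name --argument value ..., lists and objects as JSON in quotes. move_arm: Moves the arm, as the interface text tells. Its arguments: {"type":"object","properties":{"targets":{"type":"string"}},"required":["targets"]}

```bash
mkdir -p pics; ls; cat > h.py <<'E'
import numpy as np, cv2
from cell import read_state, cams, order, ctrl
def get(n):
    d=cams.get_image(n); d['R']=cv2.Rodrigues(np.array(d['rvec'],float))[0]; d['t']=np.array(d['tvec'],float).ravel()
    d['f']=240/np.tan(np.radians(d['fovy'])/2); return d
def ray(d,u,v):
    r=d['R'].T@np.array([(u-d['cx'])/d['f'],(v-d['cy'])/d['f'],1.]); return -d['R'].T@d['t'], r
def plane(d,u,v,z):
    c,r=ray(d,u,v); return c+r*(z-c[2])/r[2]
def proj(d,p):
    q=d['R']@np.array(p,float)+d['t']; return q[:2]/q[2]*d['f']+[d['cx'],d['cy']]
def save(d,n): cv2.imwrite('pics/'+n,d['color'][:,:,::-1])
def blobs(d,mask,amin=60):
    n,l,s,c=cv2.connectedComponentsWithStats(mask.astype(np.uint8))
    return [(s[i],c[i],l==i) for i in range(1,n) if s[i][4]>=amin]
E
python3 - <<'E'
from h import *
for n in ['scene','side','wrist']:
    d=get(n); save(d,n+'1.png'); print(n,d['fovy'],d['cx'],d['cy'],-d['R'].T@d['t'])
s=read_state(); print(s, ctrl.pinch_z)
E
```

```text
pics
scene 55.423254579396726 318.6708438818518 237.44930823954408 [1025.5809778   826.89206501  770.30992102]
side 53.18358387669354 315.00284325964867 233.95723948782708 [ 409.19057188 1008.85463309  609.02558909]
wrist 59.8293570897546 322.0236290179076 237.8403473135452 [649.78077614  77.96306021 373.47160534]
{'clock': 0.15, 'qpos': array([-0.06578908,  0.62916722,  0.03844927,  1.5181282 , -0.02696747,
        0.99626973, -0.01996158]), 'qd': array([ 2.19453803e-03, -1.98871306e-03,  9.08856292e-04, -3.57233461e-03,
       -6.36620789e-04,  9.21315139e-04, -2.45293683e-05]), 'tau': array([ 2.19518879e-03, -5.63800478e+01,  1.22790758e+00, -1.93650573e+01,
        1.11919764e-02,  7.40401709e-03, -1.44664841e-05]), 'eef_pos': array([6.49537478e+02, 1.58048595e-02, 2.30581830e+02]), 'tool_rot': array([-3.14013855e+00,  3.60063694e-05,  1.57084107e+00]), 'force': array([-0.02413991, -0.50480273, -0.48757531]), 'torque': array([-0.00733558, -0.04116747,  0.00041426]), 'gripper_force': 0.0, 'width': 85.65444537701917} 18.700000000000003
```

View pics/scene1.png

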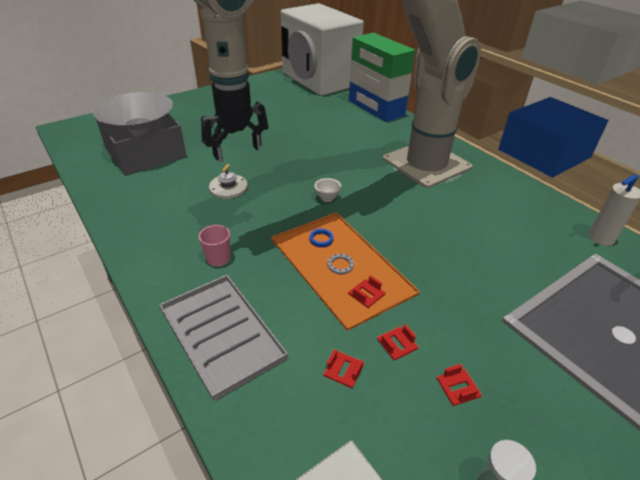

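View pics/side1.png

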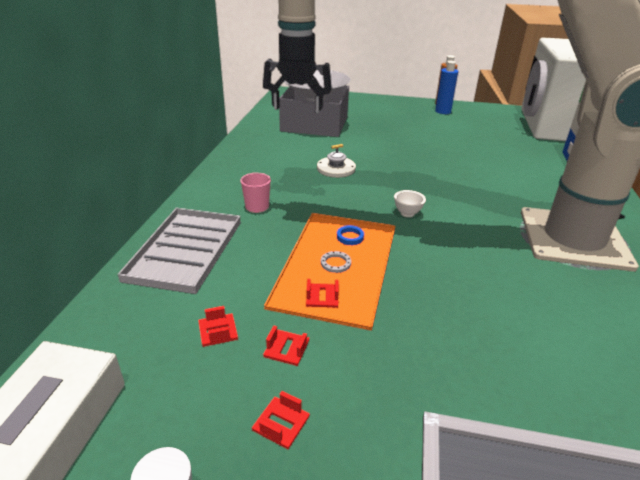

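View pics/wrist1.png

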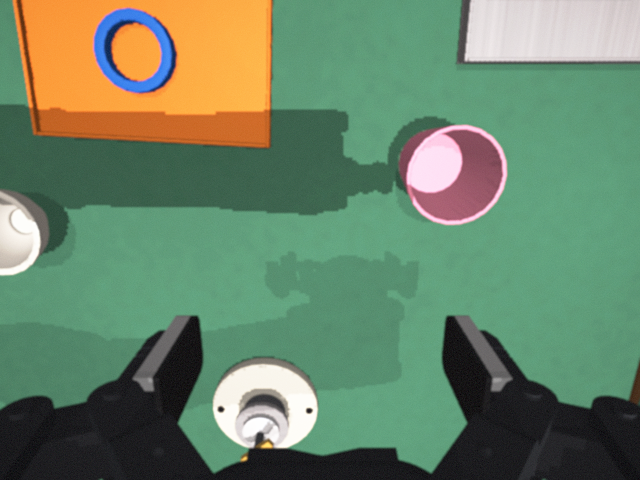

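The scene and side views show the tray with blue ring, steel ring and cap (scene about (321,238), (341,263), (369,292)). The stand is at (228,186), and the wrist view shows the base at (265,405) with its black dots at (221,408) and (309,410).

```bash
cat >> h.py <<'E'
def hsv(d): return cv2.cvtColor(d['color'],cv2.COLOR_RGB2HSV)
def masks(d):
    h=hsv(d); H,S,V=[h[:,:,i].astype(int) for i in range(3)]
    return dict(blue=(H>100)&(H<125)&(S>150)&(V>80), red=((H<5)|(H>174))&(S>180)&(V>70), orange=(H>7)&(H<18)&(S>170)&(V>80),
      pink=(H>160)&(H<178)&(S>60)&(S<180)&(V>90), white=(S<40)&(V>170))
E
python3 - <<'E'
from h import *
for n in ['scene','side','wrist']:
    d=get(n); m=masks(d)
    for k,z in [('blue',10),('red',10),('orange',8),('pink',40),('white',14)]:
        for s,c,l in blobs(d,m[k],80):
            p=plane(d,c[0],c[1],z)
            if 300<p[0]<1000 and abs(p[1])<700: print(n,k,s[:5],c.round(1),p.round(0)[:2])
d=get('wrist')
for u,v in [(221,408),(309,410)]: print(plane(d,u,v,14))
d=get('scene')
print('steel',plane(d,341,263,8),plane(d,327,188,45), plane(d,228,186,14))
d=get('side'); print('steel',plane(d,336,261,8),plane(d,409,200,45),plane(d,337,166,14))
E
```

```text
scene blue [310 230  22  16 157] [320.8 237.5] [501. 119.]
scene red [349 276  36  31 539] [367.5 291.3] [521. 328.]
scene red [378 325  40  35 723] [398.5 341.6] [557. 469.]
scene red [324 350  40  38 766] [343.  368.3] [687. 455.]
scene red [437 365  44  40 898] [458.  384.9] [532. 605.]
scene orange [ 272  213  147  117 6907] [343.6 270. ] [523. 243.]
scene orange [333 259  16   9 110] [340.3 263.2] [515. 220.]
scene pink [199 225  31  41 987] [215.4 244.2] [745.  26.]
scene white [210 176  36  19 271] [226.4 186.5] [ 599. -213.]
scene white [ 299  442   82   38 1605] [342.8 466.7] [800. 601.]
side blue [338 226  25  18 248] [349.9 234.8] [502. 117.]
side red [306 279  32  28 630] [322.  294.6] [524. 330.]
side red [ 199  307   38   39 1062] [217.  326.8] [686. 453.]
side red [ 264  326   45   39 1004] [285.1 346. ] [560. 470.]
side red [ 252  392   57   56 1655] [281.7 419.7] [529. 606.]
side orange [ 265  214  130  116 8336] [334.7 272.2] [513. 255.]
side orange [327 257  18   9 124] [335.3 261.1] [518. 218.]
side pink [241 173  30  40 943] [255.9 191.3] [749.  25.]
side white [
[... 419 characters left out ...]
51.4] [498. 117.]
wrist pink [ 399  125  104   96 5308] [458.1 175.8] [759.  22.]
wrist white [  464     0   176    61 10558] [552.9  30.2] [830. 131.]
wrist white [ 407  129   53   62 1923] [432.8 166.8] [744.  25.]
wrist white [   0  192   40   84 2483] [ 16.6 237.6] [372. -39.]
wrist white [ 212  363  106   85 5930] [264.6 405.5] [ 589. -223.]
[ 543.48949804 -226.17583563   14.        ]
[ 635.55835748 -228.67219424   14.        ]
steel [513.22173849 220.36036189   8.        ] [388.35296674 -10.78924056  45.        ] [ 594.30664423 -213.30870777   14.        ]
steel [516.24279497 217.75598244   8.        ] [380.09488691 -10.05618608  45.        ] [ 586.40505033 -214.79329254   14.        ]
```

Request:
move_arm --targets "1 3.1 -1.9 1.1 0 0 0;1 3.1 -1.9 1.1 0 0 0;1 3.1 -1.9 1.1 0 0 0;1 3.1 -1.9 1.1 0 0 0;1 3.1 -1.9 1.1 0 0 0"

```text
clock: 0.87
eef_pos: [554.1, 156.2, 176.1]
tool_rot: [3.141, -0.0, 1.57]
force: [1.2, -0.4, -1.0]
width: 85.2
gripper_force: 0.0
```

Request:
move_arm --targets "1 3.1 -1.9 1.1 0 0 0;1 3.1 -1.9 1.1 0 0 0;1 0 0 0 0 0 6;1 0 0 0 0 0 0;1 0 0 0 0 0 0"

```text
clock: 1.28
eef_pos: [517.5, 216.9, 154.5]
tool_rot: [3.141, 0.001, 1.469]
force: [0.3, -0.4, -0.7]
width: 85.2
gripper_force: 0.0
```

```bash
python3 - <<'E'
from h import *
d=get('wrist'); save(d,'wrist2.png'); s=read_state(); print(s['clock'],s['eef_pos'],s['tool_rot'])
m=masks(d)
for k,z in [('blue',17),('red',10),('orange',3)]:
    for s,c,l in blobs(d,m[k],200): print(k,s,c.round(),plane(d,c[0],c[1],z).round(1))
sd=get('side'); print(cv2.minAreaRect(np.array([plane(sd,u,v,8)[:2] for v,u in np.argwhere(masks(sd)['orange'])],np.float32)))
print('cam',-d['R'].T@d['t'], plane(d,320,240,10))
E
```

```text
1.3333 [518.00546343 216.0812818  154.66880679] [3.14011306e+00 5.27036987e-04 1.46716418e+00]
blue [ 275  306   76   73 2455] [312. 343.] [500.1 119.7  17. ]
red [ 255    0  115  112 8359] [313.  51.] [523.  325.8  10. ]
orange [  141     0   326   419 94940] [313. 201.] [512.4 227.6   3. ]
orange [ 297   18   34   68 1241] [313.  51.] [523.  326.1   3. ]
orange [ 290  187   59   56 2579] [319. 215.] [515.2 217.    3. ]
orange [ 286  323   54   39 1582] [313. 342.] [499.  111.8   3. ]
((111.65254211425781, -467.8653564453125), (1887.814697265625, 740.7373046875), 77.64192199707031)
cam [525.43146463 294.49765169 297.42020592] [514.25626462 199.90456559  10.        ]
```

View pics/wrist2.png

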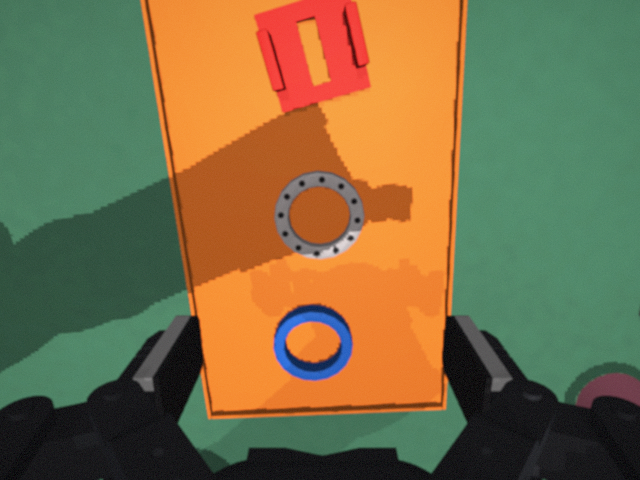

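Request:
move_arm --targets "1 0.32 -0.28 3.5 0 0 0;1 0 0 3.5 0 0 0;1 0 0 3.5 0 0 0;1 0 0 3.0 0 0 0;1 0 0 1.5 0 0 0"

```text
clock: 1.8
eef_pos: [513.9, 218.2, 1.3]
tool_rot: [-3.139, 0.002, 1.465]
force: [0.0, 0.0, -0.4]
width: 85.6
gripper_force: 0.0
```

Request:
move_arm --targets "1 0 0 0.2 0 0 0;-1 0 0 0 0 0 0;-1 0 0 0 0 0 0;-1 0 0 0 0 0 0;-1 0 0 0 0 0 0"

```text
clock: 2.22
eef_pos: [516.2, 220.4, 4.4]
tool_rot: [3.138, -0.001, 1.466]
force: [0.3, -0.5, 4.2]
width: 59.5
gripper_force: 64.6
```

Request:
move_arm --targets "-1 0 0 -1 0 0 0;-1 0 0 -3 0 0 0;-1 0 0 -3 0 0 0;-1 0 0 -3 0 0 0;-1 0 0 0 0 0 0"

```text
clock: 2.63
eef_pos: [518.5, 222.2, 109.0]
tool_rot: [3.132, -0.006, 1.466]
force: [0.8, 1.3, -0.7]
width: 59.7
gripper_force: 65.0
```

```bash
python3 - <<'E'
from h import *
d=get('wrist'); s=read_state(); print(s['clock'],s['eef_pos'],s['tool_rot'],s['width'],s['force'])
a=d['color'][200:480,100:540]
e=get('side'); u,v=proj(e,s['eef_pos']).astype(int); b=e['color'][v-50:v+50,u-60:u+60]
cv2.imwrite('pics/g1.png',np.hstack([a,cv2.resize(b,(336,280))])[:,:,::-1])
E
```

```text
2.6833 [517.23252672 221.84077774 106.64078931] [ 3.13436871 -0.00460185  1.46624105] 59.144603662054934 [ 0.28301992  0.17817362 -2.00869835]
```

View pics/g1.png

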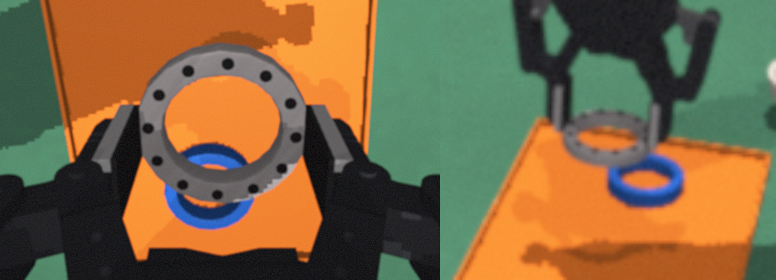

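Ring held, roughly centred; its 12 holes (crop (148..296, 64..195)) let me compute tilt and centre.

```bash
cat > pose.py <<'E'
from h import *
P=np.array([(188,71),(228,64),(266,76),(291,104),(296,137),(282,168),(253,188),(217,195),(182,184),(156,158),(148,127),(158,95)],float)+[100,200]
d=get('wrist'); s=read_state()
K=np.array([[d['f'],0,d['cx']],[0,d['f'],d['cy']],[0,0,1]])
for r in (26.5,27.,27.5):
    O=np.array([[r*np.cos(a),r*np.sin(a),0] for a in np.arange(12)*np.pi/6])
    ok,rv,tv,err=cv2.solvePnPGeneric(O,P,K,None,flags=cv2.SOLVEPNP_IPPE)
    for R_,t_,e_ in zip(rv,tv,err):
        n=d['R'].T@cv2.Rodrigues(R_)[0][:,2]; n*=np.sign(n[2]); c=d['R'].T@(t_.ravel()-d['t'])
        print(r,e_,n.round(3),c.round(1),(c-s['eef_pos']).round(1))
E
python3 pose.py
```

```text
26.5 [0.54370517] [-0.015 -0.02   1.   ] [515.7 221.4 117.2] [ 1.1  0.6 13.9]
26.5 [4.41269067] [0.101 0.881 0.463] [516.  223.9 117.3] [ 1.4  3.2 14.1]
27.0 [0.54370517] [-0.015 -0.02   1.   ] [515.6 219.9 114.7] [ 1.  -0.8 11.5]
27.0 [4.41269067] [0.101 0.881 0.463] [515.9 222.5 114.9] [ 1.3  1.7 11.7]
27.5 [0.54370517] [-0.015 -0.02   1.   ] [515.4 218.5 112.2] [ 0.8 -2.3  9. ]
27.5 [4.41269067] [0.101 0.881 0.463] [515.8 221.1 112.4] [1.1 0.3 9.2]
```

Request:
move_arm --targets "-1 0 0 -3 0 0 0;-1 -2 0.5 -2 0 0 0;-1 -3.6 0.9 0 0 0 0;-1 -3.6 0.9 0 0 0 0;-1 -3.6 0.9 0 0 0 0"

```text
clock: 3.2
eef_pos: [532.2, 88.8, 151.5]
tool_rot: [-3.14, 0.0, 1.468]
force: [0.2, -1.1, -0.6]
width: 59.6
gripper_force: 65.2
```

Request:
move_arm --targets "-1 -3.6 0.9 0 0 0 0;-1 -3.6 0.9 0 0 0 0;-1 -3.6 0.9 0 0 0 0;-1 -3.6 0.9 0 0 0 0;-1 -3.6 0.9 0 0 0 0"

```text
clock: 3.62
eef_pos: [557.8, -95.4, 150.9]
tool_rot: [-3.139, -0.0, 1.466]
force: [0.6, 0.2, -0.4]
width: 59.4
gripper_force: 65.2
```

Request:
move_arm --targets "-1 -3.6 0.9 0 0 0 0;-1 -3.6 0.9 0 0 0 0;-1 -3.6 0.9 0 0 0 0;-1 -3.6 0.9 0 0 0 0;-1 -3.6 0.7 0 0 0 0"

```text
clock: 4.03
eef_pos: [582.1, -278.7, 150.6]
tool_rot: [-3.139, -0.001, 1.466]
force: [1.4, 0.6, -1.1]
width: 59.6
gripper_force: 65.2
```

Request:
move_arm --targets "-1 -3 0 0 0 0 0;-1 0 0 0 0 0 0;-1 0 0 0 0 0 0;-1 0 0 0 0 0 0"

```text
clock: 4.37
eef_pos: [579.0, -306.0, 150.8]
tool_rot: [-3.139, -0.002, 1.466]
force: [0.2, 0.2, -0.6]
width: 59.8
gripper_force: 65.2
```

```bash
python3 - <<'E'
from h import *
d=get('wrist'); save(d,'w3.png'); s=read_state(); print(s['clock'],s['eef_pos'],s['tool_rot'],s['width'],s['force'])
for k,z in [('white',14)]:
    for st,c,l in blobs(d,masks(d)[k],500): print(k,st,c.round(1),plane(d,c[0],c[1],z).round(1))
E
```

```text
4.4167 [ 579.51951892 -305.10015292  151.09754832] [-3.13962054e+00 -2.32094178e-03  1.46766288e+00] 59.65825786795705 [-0.01188297  0.78720137 -0.72823985]
white [  240     4   172   178 21566] [326.5  90.1] [ 590.4 -221.1   14. ]
```

View pics/w3.png

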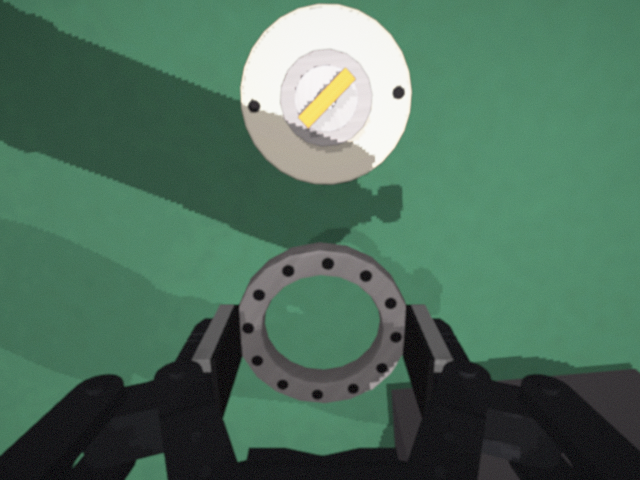

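Stand base with dots at (254,106) and (398,92), yellow bar from (306,126) to (353,72), ring centred at about (322,330).

```bash
sed -i 's/^P=.*/P=np.array([(328,264),(366,276),(391,303),(396,337),(382,368),(353,388),(317,394),(283,384),(257,360),(248,328),(259,295),(288,271)],float)/' pose.py; cat >> pose.py <<'E'
a,b=plane(d,254,106,14),plane(d,398,92,14); print('dots',a,b,(a+b)/2, np.linalg.norm(b-a), np.arctan2(*(b-a)[1::-1]))
h=hsv(d); m=(h[:,:,0]>18)&(h[:,:,0]<35)&(h[:,:,1]>130)&(h[:,:,2]>120); m[200:]=0
q=np.array([plane(d,u,v,72)[:2] for v,u in np.argwhere(m)],np.float32); print('bar',cv2.minAreaRect(q)); 
E
python3 pose.py
```

```text
26.5 [0.18219093] [ 0.004 -0.013  1.   ] [ 579.7 -305.4  162.9] [-0.2 -0.5 11.5]
26.5 [4.5474595] [0.089 0.879 0.469] [ 579.9 -302.8  163.2] [ 0.   2.  11.8]
27.0 [0.18219093] [ 0.004 -0.013  1.   ] [ 579.5 -306.8  160.4] [-0.4 -2.   9. ]
27.0 [4.5474595] [0.089 0.879 0.469] [ 579.8 -304.2  160.8] [-0.1  0.6  9.3]
27.5 [0.18219093] [ 0.004 -0.013  1.   ] [ 579.4 -308.3  158. ] [-0.5 -3.4  6.5]
27.5 [4.5474595] [0.089 0.879 0.469] [ 579.6 -305.6  158.3] [-0.3 -0.8  6.8]
dots [ 543.70055154 -224.92898687   14.        ] [ 635.8690379  -226.02608341   14.        ] [ 589.78479472 -225.47753514   14.        ] 92.17501559456144 -0.011902601192471357
bar ((588.947021484375, -226.58154296875), (32.838035583496094, 7.112238883972168), 38.692867279052734)
```

Request:
move_arm --targets "-1 4 0.1 0 0 0 0;-1 4 0.1 0 0 0 0;-1 0 0 2.5 0 0 0;-1 0 0 2.5 0 0 0;-1 0 0 0 0 0 0"

```text
clock: 4.88
eef_pos: [587.4, -223.5, 98.2]
tool_rot: [-3.133, -0.003, 1.471]
force: [-0.7, 0.3, -1.2]
width: 59.5
gripper_force: 65.2
```

Request:
move_arm --targets "-1 0 0 1.5 0 0 0;-1 0 0 1.5 0 0 0;-1 0 0 1 0 0 0;-1 0 0 0.7 0 0 0;-1 0 0 0 0 0 0"

```text
clock: 5.3
eef_pos: [589.4, -227.3, 54.4]
tool_rot: [-3.139, -0.001, 1.466]
force: [-0.1, -0.4, -1.2]
width: 59.6
gripper_force: 65.2
```

Request:
move_arm --targets "-1 0 0 0.3 0 0 0;-1 0 0 0.3 0 0 0;-1 0 0 0.2 0 0 0;-1 0 0 0 0 0 0"

```text
clock: 5.63
eef_pos: [590.1, -227.9, 47.3]
tool_rot: [3.142, -0.0, 1.466]
force: [-0.6, -1.0, -1.5]
width: 59.7
gripper_force: 65.2
```

Request:
move_arm --targets "-1 0 0 0.2 0 0 0;-1 0 0 0 0 0 0"

```text
clock: 5.8
eef_pos: [590.1, -227.8, 45.3]
tool_rot: [3.142, -0.0, 1.466]
force: [1.3, 0.5, -1.5]
width: 59.8
gripper_force: 65.2
```

Request:
move_arm --targets "-1 0 0 0.1 0 0 0;-1 0 0 0 0 0 0"

```text
clock: 5.97
eef_pos: [590.1, -227.8, 44.2]
tool_rot: [-3.142, -0.0, 1.466]
force: [-0.3, 0.5, 0.0]
width: 59.4
gripper_force: 65.2
```

Request:
move_arm --targets "-1 0.2 0 0.1 0 0 0;-1 0 0 0 0 0 0"

```text
clock: 6.13
eef_pos: [590.3, -225.3, 43.2]
tool_rot: [-3.141, -0.0, 1.466]
force: [0.7, 0.0, -1.0]
width: 59.4
gripper_force: 65.2
```

Request:
move_arm --targets "-1 0 0 0.1 0 0 0;-1 0 0 0 0 0 0"

```text
clock: 6.3
eef_pos: [590.2, -225.7, 42.2]
tool_rot: [-3.141, -0.0, 1.466]
force: [-0.5, -0.2, -0.1]
width: 59.0
gripper_force: 65.2
```

Request:
move_arm --targets "-1 0 0 0.1 0 0 0;-1 0 0 0 0 0 0"

```text
clock: 6.47
eef_pos: [590.4, -225.9, 41.5]
tool_rot: [3.141, -0.0, 1.466]
force: [-0.3, -0.6, 2.4]
width: 59.9
gripper_force: 65.7
```

Request:
move_arm --targets "-1 0 0 0.1 0 0 0;-1 0 0 0 0 0 0"

```text
clock: 6.63
eef_pos: [590.4, -225.9, 40.6]
tool_rot: [3.141, 0.0, 1.466]
force: [-0.6, 0.8, 3.6]
width: 59.6
gripper_force: 65.8
```

Request:
move_arm --targets "-1 0 0 0.1 0 0 0;-1 0 0 0 0 0 0"

```text
clock: 6.8
eef_pos: [590.4, -225.9, 39.5]
tool_rot: [3.141, 0.0, 1.466]
force: [-0.5, 0.7, 3.8]
width: 59.7
gripper_force: 65.9
```

Request:
move_arm --targets "-1 0 0 -0.1 0 0 0;1 0 0 0 0 0 0;1 0 0 0 0 0 0;1 0 0 0 0 0 0;1 0 0 -1 0 0 0"

```text
clock: 7.22
eef_pos: [588.8, -225.3, 48.6]
tool_rot: [-3.138, -0.001, 1.466]
force: [-0.2, -0.1, -0.6]
width: 85.2
gripper_force: 0.0
```

Request:
move_arm --targets "1 0 0 -2 0 0 0;1 0 0 -4 0 0 0;1 0 0 -4 0 0 0;1 -3 0 0 0 0 0;1 -3 0 0 0 0 0"

```text
clock: 7.63
eef_pos: [587.2, -284.3, 154.5]
tool_rot: [3.135, 0.0, 1.471]
force: [-0.1, -1.1, -1.0]
width: 85.5
gripper_force: 0.0
```

Request:
move_arm --targets "1 -2 0 0 0 0 0;1 0 0 0 0 0 0;1 0 0 0 0 0 0"

```text
clock: 7.88
eef_pos: [581.2, -307.2, 150.8]
tool_rot: [3.141, 0.001, 1.463]
force: [0.5, 0.6, 0.0]
width: 85.6
gripper_force: 0.0
```

```bash
python3 - <<'E'
from h import *
d=get('wrist'); save(d,'w4.png'); s=read_state(); print(s['clock'],s['eef_pos'],s['tool_rot'],s['width'],s['force'])
print(proj(d,[589.5,-226,50]))
E
```

```text
7.9333 [ 581.87185066 -305.06551221  150.56748075] [ 3.14149362e+00 -9.00108100e-04  1.46544565e+00] 85.58792186791928 [-0.26987133  0.38466588  0.08159633]
[321.05531822  95.18743589]
```

View pics/w4.png

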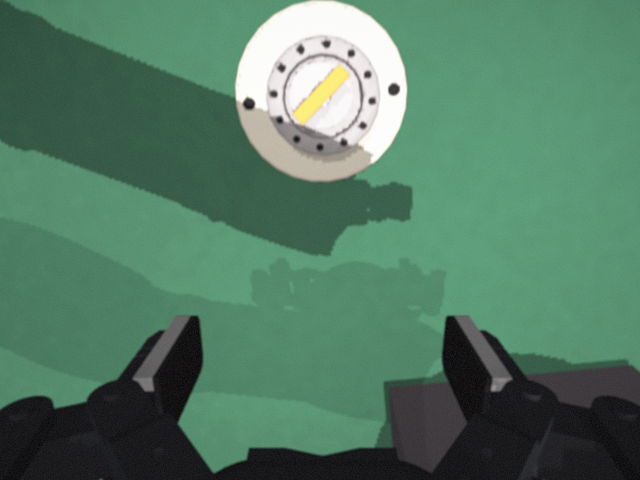

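Request:
move_arm --targets "1 3.44 -1.05 0 0 0 0;1 3.44 -1.05 0 0 0 0;1 3.44 -1.05 0 0 0 0;1 3.44 -1.05 0 0 0 0;1 3.44 -1.05 0 0 0 0"

```text
clock: 8.35
eef_pos: [547.2, -125.1, 150.5]
tool_rot: [-3.141, -0.001, 1.469]
force: [0.7, 0.8, -0.3]
width: 85.2
gripper_force: 0.0
```

Request:
move_arm --targets "1 3.44 -1.05 0 0 0 0;1 3.44 -1.05 0 0 0 0;1 3.44 -1.05 0 0 0 0;1 3.44 -1.05 0 0 0 0;1 3.44 -1.05 0 0 0 0"

```text
clock: 8.77
eef_pos: [512.3, 51.3, 150.5]
tool_rot: [-3.141, -0.001, 1.469]
force: [-0.2, -0.5, -0.7]
width: 85.4
gripper_force: 0.0
```

Request:
move_arm --targets "1 3.44 -1.05 2 0 0 0;1 3.44 -1.05 2 0 0 0;1 0 0 3 0 0 0;1 0 0 0 0 0 0;1 0 0 0 0 0 0"

```text
clock: 9.18
eef_pos: [498.0, 119.5, 79.6]
tool_rot: [-3.138, 0.001, 1.469]
force: [-0.4, -0.2, 0.1]
width: 85.6
gripper_force: 0.0
```

Request:
move_arm --targets "1 0 0.15 3 0 0 0;1 0 0 3 0 0 0;1 0 0 1.2 0 0 0;1 0 0 0 0 0 0;1 0 0 0 0 0 0"

```text
clock: 9.6
eef_pos: [501.8, 117.5, 9.2]
tool_rot: [3.141, 0.0, 1.465]
force: [1.2, 0.5, 0.5]
width: 85.7
gripper_force: 0.0
```

Request:
move_arm --targets "-1 0 0 0 0 0 0;-1 0 0 0 0 0 0;-1 0 0 0 0 0 0;-1 0 0 0 0 0 0;-1 0 0 0 0 0 0"

```text
clock: 10.02
eef_pos: [502.4, 118.2, 10.9]
tool_rot: [3.139, -0.001, 1.466]
force: [-1.3, -1.0, 14.0]
width: 56.5
gripper_force: 60.6
```

Request:
move_arm --targets "-1 0 0 -1 0 0 0;-1 0 0 -3 0 0 0;-1 0 0 -3 0 0 0;-1 0 0 -3 0 0 0;-1 0 0 -3 0 0 0"

```text
clock: 10.43
eef_pos: [501.1, 118.1, 140.8]
tool_rot: [3.141, -0.0, 1.466]
force: [0.8, -0.6, -1.0]
width: 56.6
gripper_force: 64.1
```

Request:
move_arm --targets "-1 0 0 -1 0 0 0;-1 0 0 0 0 0 0;-1 0 0 0 0 0 0"

```text
clock: 10.68
eef_pos: [501.3, 118.2, 148.9]
tool_rot: [3.14, -0.001, 1.466]
force: [0.4, 0.1, -0.9]
width: 56.1
gripper_force: 64.1
```

```bash
python3 - <<'E'
from h import *
d=get('wrist'); s=read_state(); print(s['clock'],s['eef_pos'],s['tool_rot'],s['width'],s['force'])
a=d['color'][180:480,100:540]
e=get('side'); u,v=proj(e,s['eef_pos']).astype(int); b=e['color'][v-50:v+50,u-60:u+60]
cv2.imwrite('pics/g2.png',np.hstack([a,cv2.resize(b,(360,300))])[:,:,::-1])
for st,c,l in blobs(d,masks(d)['blue'],300):
    print(st,c); cs,_=cv2.findContours(l.astype(np.uint8),cv2.RETR_CCOMP,cv2.CHAIN_APPROX_NONE)
    for q in cs:
        if len(q)>40: print(cv2.fitEllipse(q))
print(proj(d,s['eef_pos']+[0,0,8]))
E
```

```text
10.7333 [500.59035499 118.01386785 147.84039934] [-3.14062267e+00  2.78465844e-04  1.46611976e+00] 56.395616013203714 [-0.02487407 -0.18845181 -1.1790776 ]
[  245   242   156   155 11452] [322.30457562 322.57518337]
((322.13763427734375, 319.71990966796875), (154.14810180664062, 156.87791442871094), 94.10466003417969)
((321.898681640625, 315.66259765625), (89.8299789428711, 112.29796600341797), 89.63893127441406)
[320.03296017 325.75802752]
```

View pics/g2.png

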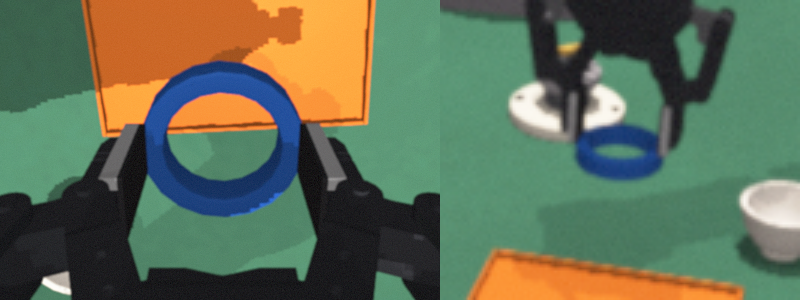

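```bash
python3 - <<'E'
from h import *
from scipy.spatial.transform import Rotation as Ro
d=get('wrist'); s=read_state(); E=Ro.from_euler('xyz',s['tool_rot'])
for dz in (4,6,8,10):
    f=lambda u,v: E.inv().apply(plane(d,u,v,s['eef_pos'][2]+dz)-s['eef_pos']).round(1)
    print(dz,f(322,397),f(245,325),f(401,325))
E
```

```text
4 [-34.4   0.1  -4. ] [ -1.8 -28.9  -3.9] [-1.8 29.8 -4.1]
6 [-32.7   0.1  -6. ] [ -0.7 -28.5  -5.9] [-0.6 29.4 -6.1]
8 [-31.1   0.1  -8. ] [  0.5 -28.1  -7.9] [ 0.5 29.  -8.1]
10 [-29.5   0.1 -10. ] [  1.6 -27.7  -9.9] [  1.7  28.5 -10.1]
```

Request:
move_arm --targets "-1 -3.32 1.25 0 0 0 0;-1 -3.32 1.25 0 0 0 0;-1 -3.32 1.25 0 0 0 0;-1 -3.32 1.25 0 0 0 0;-1 -3.32 1.25 0 0 0 0"

```text
clock: 11.25
eef_pos: [545.3, -55.0, 146.6]
tool_rot: [-3.138, 0.0, 1.466]
force: [-0.1, -0.1, -0.6]
width: 56.6
gripper_force: 64.1
```

Request:
move_arm --targets "-1 -3.32 1.25 0 0 0 0;-1 -3.32 1.25 0 0 0 0;-1 -3.32 1.25 0 0 0 0;-1 -3.32 1.25 0 0 0 0;-1 -3.32 1.25 0 0 0 0"

```text
clock: 11.67
eef_pos: [590.0, -226.6, 146.2]
tool_rot: [-3.138, -0.001, 1.466]
force: [0.3, -0.3, -0.4]
width: 56.5
gripper_force: 64.1
```

Request:
move_arm --targets "-1 0 0 2 0 0 0;-1 0 0 2 0 0 0;-1 0 0 1 0 0 0;-1 0 0 0 0 0 0;-1 0 0 0 0 0 0"

```text
clock: 12.08
eef_pos: [590.2, -224.2, 97.0]
tool_rot: [-3.139, -0.001, 1.467]
force: [0.2, -0.1, -0.1]
width: 56.6
gripper_force: 64.3
```

Request:
move_arm --targets "-1 0 0 1 0 0 0;-1 0 0 1 0 0 0;-1 0 0 0.8 0 0 0;-1 0 0 0.5 0 0 0;-1 0 0 0 0 0 0"

```text
clock: 12.5
eef_pos: [590.0, -224.6, 63.9]
tool_rot: [-3.139, -0.001, 1.466]
force: [0.7, -0.6, -0.5]
width: 56.1
gripper_force: 64.3
```

Request:
move_arm --targets "-1 0 0 0.2 0 0 0;-1 0 0 0 0 0 0"

```text
clock: 12.67
eef_pos: [591.0, -225.2, 63.3]
tool_rot: [3.141, 0.0, 1.466]
force: [0.3, -0.6, 0.1]
width: 56.3
gripper_force: 64.3
```

Request:
move_arm --targets "-1 0 0 0.15 0 0 0;-1 0 0 0 0 0 0"

```text
clock: 12.83
eef_pos: [591.0, -225.2, 61.9]
tool_rot: [3.141, 0.0, 1.466]
force: [-0.3, 0.1, -0.4]
width: 56.0
gripper_force: 64.3
```

Request:
move_arm --targets "-1 0 -0.1 0.15 0 0 0;-1 0 0 0 0 0 0"

```text
clock: 13.0
eef_pos: [589.6, -225.0, 60.3]
tool_rot: [-3.141, -0.0, 1.466]
force: [-0.5, -0.2, -1.2]
width: 56.1
gripper_force: 64.3
```

Request:
move_arm --targets "-1 0 0 0.15 0 0 0;-1 0 0 0 0 0 0"

```text
clock: 13.17
eef_pos: [589.8, -225.0, 58.7]
tool_rot: [-3.141, -0.0, 1.466]
force: [-0.0, 0.4, -1.0]
width: 56.4
gripper_force: 64.3
```

Request:
move_arm --targets "-1 0 0 0.1 0 0 0;-1 0 0 0 0 0 0"

```text
clock: 13.33
eef_pos: [590.0, -225.0, 58.0]
tool_rot: [3.141, -0.0, 1.466]
force: [-0.5, 0.4, 2.4]
width: 56.3
gripper_force: 65.3
```

Request:
move_arm --targets "1 0 0 0 0 0 0;1 0 0 0 0 0 0;1 0 0 0 0 0 0;1 0 0 -1 0 0 0;1 0 0 -2 0 0 0"

```text
clock: 13.75
eef_pos: [588.1, -224.3, 86.3]
tool_rot: [-3.137, -0.001, 1.466]
force: [0.6, -0.1, 0.5]
width: 85.6
gripper_force: 0.0
```

Request:
move_arm --targets "1 0 0 -3 0 0 0;1 0 0 -3 0 0 0;1 3.6 -0.84 0 0 0 0;1 3.6 -0.84 0 0 0 0;1 3.6 -0.84 0 0 0 0"

```text
clock: 14.17
eef_pos: [576.4, -114.5, 149.4]
tool_rot: [3.139, -0.0, 1.464]
force: [0.9, 0.9, -0.1]
width: 85.6
gripper_force: 0.0
```

Request:
move_arm --targets "1 3.6 -0.84 0 0 0 0;1 3.6 -0.84 0 0 0 0;1 3.6 -0.84 0 0 0 0;1 3.6 -0.84 0 0 0 0;1 3.6 -0.84 0 0 0 0"

```text
clock: 14.58
eef_pos: [553.0, 70.2, 148.7]
tool_rot: [3.141, -0.0, 1.466]
force: [0.1, -0.1, 0.4]
width: 85.4
gripper_force: 0.0
```

Request:
move_arm --targets "1 3.6 -0.84 0 0 0 0;1 3.6 -0.84 0 0 0 0;1 3.6 -0.84 0 0 0 0;1 3.6 -0.84 0 0 0 0;1 3.6 -0.84 0 0 0 0"

```text
clock: 15.0
eef_pos: [529.9, 253.8, 148.7]
tool_rot: [3.141, -0.001, 1.466]
force: [0.3, -0.3, -0.4]
width: 85.3
gripper_force: 0.0
```

Request:
move_arm --targets "1 3.6 -0.84 0 0 0 0;1 0 0 0 0 0 0;1 0 0 0 0 0 0"

```text
clock: 15.25
eef_pos: [524.6, 292.1, 148.4]
tool_rot: [3.142, -0.002, 1.472]
force: [-1.5, -1.0, 0.3]
width: 85.3
gripper_force: 0.0
```

```bash
python3 - <<'E'
from h import *
d=get('wrist'); s=read_state(); print(s['clock'],s['eef_pos'],s['tool_rot'],s['width'],s['force'])
e=get('side'); u,v=proj(e,[590,-226,55]).astype(int); b=e['color'][v-50:v+50,u-60:u+60]
f=get('scene'); u,v=proj(f,[590,-226,55]).astype(int); c=f['color'][v-50:v+50,u-60:u+60]
a=d['color'][100:480,100:540]
cv2.imwrite('pics/g3.png',np.hstack([a,np.vstack([cv2.resize(b,(228,190)),cv2.resize(c,(228,190))])])[:,:,::-1])
E
```

```text
15.3 [525.35464827 289.14150796 148.27669947] [3.14123709e+00 6.45018965e-05 1.46805643e+00] 85.61630740579614 [ 0.17686124 -1.19813336 -0.23089887]
```

View pics/g3.png

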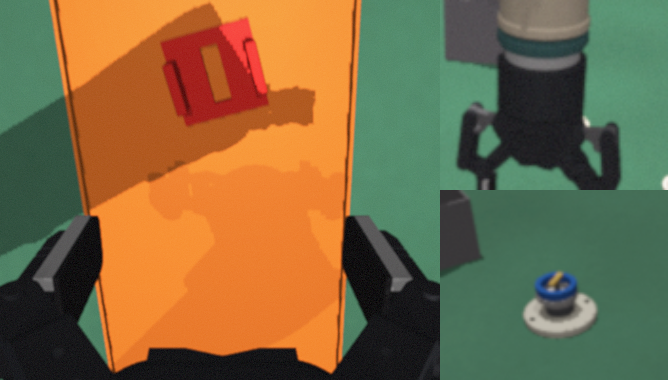

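Stack looks right (blue spacer on the stand in the lower-right crop). The cap's slot is centred at about (317,173) in the full image, plate corners (261,142), (348,117), (368,203), (287,227).

```bash
python3 - <<'E'
from h import *
from scipy.spatial.transform import Rotation as Ro
d=get('wrist'); s=read_state(); E=Ro.from_euler('xyz',s['tool_rot']); print(s['eef_pos'],s['tool_rot'])
h=hsv(d); roi=np.zeros((480,640),bool); roi[110:235,250:380]=1
red=masks(d)['red']&roi
H=h[:,:,0].astype(int); red=((H<5)|(H>174))&(h[:,:,1]>150)&roi
st,c,l=max(blobs(d,red,50),key=lambda b:b[0][4])
cs,hi=cv2.findContours(l.astype(np.uint8),cv2.RETR_CCOMP,cv2.CHAIN_APPROX_NONE)
for q,hh in zip(cs,hi[0]):
    if len(q)<30: continue
    z=10 if hh[3]<0 else 6.5
    w=np.array([plane(d,*p[0],z)[:2] for p in q],np.float32); print('outer' if hh[3]<0 else 'slot',cv2.minAreaRect(w))
for p in [(261,142),(348,117),(368,203),(287,227)]: print(plane(d,*p,10).round(1))
E
```

```text
[526.31581917 286.39653016 148.15129354] [3.14105252e+00 1.00203252e-03 1.46331592e+00]
outer ((521.5037841796875, 325.23052978515625), (63.840415954589844, 59.44462203979492), 9.575582504272461)
slot ((522.9730224609375, 325.4078369140625), (14.040815353393555, 40.625701904296875), 9.778568267822266)
[491.9 343.6  10. ]
[550.3 353.2  10. ]
[559.  294.9  10. ]
[501.1 283.8  10. ]
```

Request:
move_arm --targets "1 3.75 -0.7 0 0 0 0;1 0 0 0 0 0 -5.3;1 0 0 0 0 0 -5.3;1 0 0 0 0 0 -5.2;1 0 0 3.5 0 0 0"

```text
clock: 15.87
eef_pos: [528.0, 327.6, 118.6]
tool_rot: [3.129, -0.005, 1.743]
force: [1.1, 0.5, -0.4]
width: 85.8
gripper_force: 0.0
```

Request:
move_arm --targets "1 0 0 3.5 0 0 0;1 0 0 0 0 0 0;1 0 0 0 0 0 0;1 0 0 0 0 0 0"

```text
clock: 16.2
eef_pos: [523.9, 326.1, 79.2]
tool_rot: [3.14, -0.0, 1.74]
force: [0.2, 0.4, 1.3]
width: 85.3
gripper_force: 0.0
```

Request:
move_arm --targets "1 0 -0.1 3 0 0 0;1 0 0 3 0 0 0;1 0 0 1 0 0 0;1 0 0 0 0 0 0;1 0 0 0 0 0 0"

```text
clock: 16.62
eef_pos: [522.6, 326.8, 9.3]
tool_rot: [3.14, -0.001, 1.742]
force: [-0.1, 0.7, 0.2]
width: 84.9
gripper_force: 0.0
```

Request:
move_arm --targets "-1 0 0 0 0 0 0;-1 0 0 0 0 0 0;-1 0 0 0 0 0 0;-1 0 0 0 0 0 0;-1 0 0 0 0 0 0"

```text
clock: 17.03
eef_pos: [523.0, 327.2, 10.1]
tool_rot: [3.138, -0.001, 1.742]
force: [-0.2, -1.1, 6.7]
width: 58.9
gripper_force: 65.8
```

Request:
move_arm --targets "-1 0 0 -1 0 0 0;-1 0 0 -3.5 0 0 0;-1 0 0 -3.5 0 0 0;-1 0 0 -3.5 0 0 0;-1 0 0 -2.5 0 0 0"

```text
clock: 17.45
eef_pos: [522.6, 327.0, 152.2]
tool_rot: [3.138, -0.002, 1.742]
force: [0.8, 0.9, 0.3]
width: 58.5
gripper_force: 64.9
```

Request:
move_arm --targets "-1 0 0 0 0 0 0;-1 0 0 0 0 0 0;-1 0 0 0 0 0 0"

```text
clock: 17.7
eef_pos: [521.1, 326.1, 148.0]
tool_rot: [-3.141, 0.0, 1.742]
force: [-0.0, -0.0, -1.7]
width: 58.4
gripper_force: 65.0
```

```bash
python3 - <<'E'
from h import *
d=get('wrist'); s=read_state(); print(s['clock'],s['eef_pos'],s['tool_rot'],s['width'],s['force'])
a=d['color'][180:480,100:540]
e=get('side'); u,v=proj(e,s['eef_pos']).astype(int); b=e['color'][v-50:v+50,u-60:u+60]
cv2.imwrite('pics/g4.png',np.hstack([a,cv2.resize(b,(360,300))])[:,:,::-1])
E
```

```text
17.75 [520.74632091 325.79638646 147.17833335] [-3.13979944e+00  7.88424094e-04  1.74183334e+00] 58.57938418942904 [-0.40127848 -0.23987001 -0.33219654]
```

View pics/g4.png

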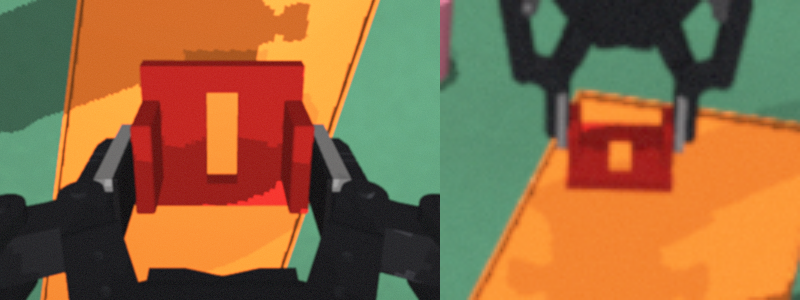

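```bash
python3 - <<'E'
from h import *
from scipy.spatial.transform import Rotation as Ro
d=get('wrist'); s=read_state(); E=Ro.from_euler('xyz',s['tool_rot']); print(s['clock'],s['eef_pos'],s['qpos'].round(2))
for dz in (-2,0,2):
    f=lambda u,v: E.inv().apply(plane(d,u,v,s['eef_pos'][2]+dz)-s['eef_pos']).round(1)
    print(dz,f(322,273),f(322,363),f(307,320),f(338,320))
E
```

```text
17.85 [520.66406153 325.8015541  146.50993042] [-0.61  0.68  0.01  1.7  -0.01  0.77 -0.43]
-2 [16.9 -0.3  2. ] [-22.6  -0.4   2. ] [-3.  -6.2  2. ] [-3.   5.9  2. ]
0 [17.7 -0.3 -0. ] [-21.2  -0.4   0. ] [-1.9 -6.1  0. ] [-1.9  5.8 -0. ]
2 [18.6 -0.3 -2. ] [-19.8  -0.4  -2. ] [-0.8 -6.  -2. ] [-0.8  5.7 -2. ]
```

Request:
move_arm --targets "-1 -3.7 -0.17 0 0 0 0;-1 -3.7 -0.17 0 0 0 0;-1 -3.7 -0.17 0 0 0 0;-1 -3.7 -0.17 0 0 0 0;-1 -3.7 -0.17 0 0 0 0"

```text
clock: 18.27
eef_pos: [544.0, 140.8, 146.7]
tool_rot: [-3.139, 0.0, 1.742]
force: [0.5, -0.1, -1.1]
width: 58.3
gripper_force: 65.0
```

Request:
move_arm --targets "-1 -3.7 -0.17 0 0 0 0;-1 -3.7 -0.17 0 0 0 0;-1 -3.7 -0.17 0 0 0 0;-1 -3.7 -0.17 0 0 0 0;-1 -3.7 -0.17 0 0 0 0"

```text
clock: 18.68
eef_pos: [567.1, -42.9, 146.7]
tool_rot: [-3.139, -0.001, 1.742]
force: [0.3, 0.4, -0.9]
width: 58.8
gripper_force: 65.0
```

Request:
move_arm --targets "-1 -3.7 -0.17 0 0 0 0;-1 -3.7 -0.17 0 0 0 0;-1 -3.7 -0.17 0 0 0 0;-1 -3.7 -0.17 0 0 0 0;-1 -3.7 -0.17 0 0 0 0"

```text
clock: 19.1
eef_pos: [590.1, -226.5, 146.4]
tool_rot: [-3.139, -0.001, 1.742]
force: [0.9, 1.0, -0.2]
width: 58.5
gripper_force: 65.0
```

Request:
move_arm --targets "-1 0 0 0 0 0 6.8;-1 0 0 0 0 0 6.8;-1 0 0 0 0 0 6.8;-1 0 0 0 0 0 6.8;-1 0 0 0 0 0 6.8"

```text
clock: 19.52
eef_pos: [590.2, -224.7, 146.3]
tool_rot: [-3.139, 0.0, 1.142]
force: [0.2, -0.1, -0.4]
width: 58.7
gripper_force: 64.9
```

Request:
move_arm --targets "-1 0 0 0 0 0 6.8;-1 0 0 0 0 0 6.8;-1 0 0 0 0 0 6.8;-1 0 0 0 0 0 6.7;-1 0 0 0 0 0 0"

```text
clock: 19.93
eef_pos: [590.3, -224.4, 146.4]
tool_rot: [-3.14, 0.002, 0.673]
force: [0.8, 0.3, -0.7]
width: 58.4
gripper_force: 64.9
```

Request:
move_arm --targets "-1 0 0 2 0 0 0;-1 0 0 1.5 0 0 0;-1 0 0 1 0 0 0;-1 0 0 0 0 0 0;-1 0 0 0 0 0 0"

```text
clock: 20.35
eef_pos: [590.4, -224.8, 102.0]
tool_rot: [-3.14, 0.001, 0.677]
force: [-0.1, -0.0, -0.1]
width: 59.0
gripper_force: 64.9
```

Request:
move_arm --targets "-1 0 0 1 0 0 0;-1 0 0 0.7 0 0 0;-1 0 0 0.3 0 0 0;-1 0 0 0 0 0 0"

```text
clock: 20.68
eef_pos: [590.4, -224.6, 81.9]
tool_rot: [-3.14, 0.001, 0.676]
force: [0.1, 0.4, -1.1]
width: 58.7
gripper_force: 64.9
```

Request:
move_arm --targets "-1 0 0 0.2 0 0 0;-1 0 0 0 0 0 0"

```text
clock: 20.85
eef_pos: [591.0, -224.9, 80.8]
tool_rot: [3.141, -0.0, 0.676]
force: [0.4, 0.6, -1.3]
width: 58.8
gripper_force: 64.9
```

Request:
move_arm --targets "-1 0 0 0.15 0 0 0;-1 0 0 0 0 0 0"

```text
clock: 21.02
eef_pos: [591.0, -224.9, 79.3]
tool_rot: [3.141, -0.0, 0.676]
force: [-0.2, 0.2, -0.9]
width: 58.5
gripper_force: 64.9
```

Request:
move_arm --targets "-1 0 0 0.1 0 0 0;-1 0 0 0 0 0 0"

```text
clock: 21.18
eef_pos: [591.0, -224.8, 78.3]
tool_rot: [3.142, -0.0, 0.675]
force: [0.1, 0.0, -1.0]
width: 58.5
gripper_force: 64.9
```

Request:
move_arm --targets "-1 0 0 0.1 0 0 0;-1 0 0 0 0 0 0"

```text
clock: 21.35
eef_pos: [590.9, -224.9, 77.2]
tool_rot: [-3.141, 0.0, 0.675]
force: [-0.4, 0.5, -1.2]
width: 58.7
gripper_force: 64.9
```

Request:
move_arm --targets "-1 0 0 0.1 0 0 0;-1 0 0 0 0 0 0"

```text
clock: 21.52
eef_pos: [590.9, -224.8, 76.2]
tool_rot: [-3.141, 0.0, 0.675]
force: [-0.3, 0.3, -1.2]
width: 58.8
gripper_force: 64.9
```

Request:
move_arm --targets "-1 0 0 0.1 0 0 0;-1 0 0 0 0 0 0"

```text
clock: 21.68
eef_pos: [590.9, -224.8, 75.1]
tool_rot: [-3.141, 0.0, 0.675]
force: [0.8, 0.5, -0.5]
width: 58.5
gripper_force: 64.9
```

Request:
move_arm --targets "-1 0 0 0.1 0 0 0;-1 0 0 0 0 0 0"

```text
clock: 21.85
eef_pos: [590.8, -224.8, 74.1]
tool_rot: [-3.141, 0.0, 0.675]
force: [0.0, 0.2, -0.8]
width: 59.0
gripper_force: 64.9
```

Request:
move_arm --targets "-1 0 0 0.1 0 0 0;-1 0 0 0 0 0 0"

```text
clock: 22.02
eef_pos: [590.9, -224.8, 73.1]
tool_rot: [-3.141, 0.0, 0.675]
force: [-0.1, 1.3, -0.6]
width: 58.9
gripper_force: 64.9
```

Request:
move_arm --targets "-1 0 0 0.15 0 0 0;-1 0 0 0 0 0 0"

```text
clock: 22.18
eef_pos: [590.8, -224.8, 71.6]
tool_rot: [-3.141, 0.0, 0.675]
force: [1.2, 0.5, -0.4]
width: 58.7
gripper_force: 64.9
```

Request:
move_arm --targets "-1 0 0 0.15 0 0 0;-1 0 0 0 0 0 0"

```text
clock: 22.35
eef_pos: [591.0, -224.9, 70.4]
tool_rot: [3.141, -0.0, 0.675]
force: [-0.7, 0.2, 1.6]
width: 58.5
gripper_force: 65.3
```

Request:
move_arm --targets "-1 0 0 0.15 0 0 0;-1 0 0 0 0 0 0"

```text
clock: 22.52
eef_pos: [591.0, -224.9, 69.0]
tool_rot: [3.141, -0.0, 0.675]
force: [-1.1, 0.2, 3.1]
width: 58.3
gripper_force: 65.4
```

Request:
move_arm --targets "-1 0 0 0.1 0 0 0;-1 0 0 0 0 0 0"

```text
clock: 22.68
eef_pos: [591.0, -224.9, 68.0]
tool_rot: [3.141, -0.0, 0.675]
force: [-0.7, 0.9, 4.1]
width: 59.1
gripper_force: 65.5
```

Request:
move_arm --targets "-1 0 0 0.15 0 0 0;-1 0 0 0 0 0 0"

```text
clock: 22.85
eef_pos: [591.1, -224.9, 66.4]
tool_rot: [3.141, -0.0, 0.675]
force: [-2.0, 0.6, 4.6]
width: 58.7
gripper_force: 65.6
```

Request:
move_arm --targets "-1 0 0 0.15 0 0 0;-1 0 0 0 0 0 0"

```text
clock: 23.02
eef_pos: [591.1, -224.9, 65.0]
tool_rot: [3.141, -0.0, 0.675]
force: [-2.0, -0.1, 5.7]
width: 58.6
gripper_force: 65.7
```

Request:
move_arm --targets "-1 0 0 0.15 0 0 0;-1 0 0 0 0 0 0"

```text
clock: 23.18
eef_pos: [591.0, -224.9, 63.6]
tool_rot: [3.141, -0.0, 0.675]
force: [-2.2, 0.8, 7.5]
width: 58.9
gripper_force: 65.8
```

Request:
move_arm --targets "-1 0 0 0.05 0 0 0;-1 0 0 0 0 0 0;-1 0 0 0 0 0 0"

```text
clock: 23.43
eef_pos: [591.0, -224.9, 63.4]
tool_rot: [3.141, -0.0, 0.675]
force: [-2.7, 0.0, 7.7]
width: 59.0
gripper_force: 65.8
```

Request:
move_arm --targets "-1 -0.05 -0.05 0.1 0 0 0;-1 0 0 0 0 0 0"

```text
clock: 23.6
eef_pos: [591.0, -224.9, 62.5]
tool_rot: [3.14, -0.001, 0.675]
force: [-0.5, 1.5, 8.2]
width: 58.7
gripper_force: 65.9
```

Request:
move_arm --targets "-1 0 0 0.1 0 0 0;-1 0 0 0 0 0 0"

```text
clock: 23.77
eef_pos: [591.0, -224.9, 61.6]
tool_rot: [3.14, -0.001, 0.675]
force: [-1.5, 0.4, 9.5]
width: 58.5
gripper_force: 66.0
```

Request:
move_arm --targets "-1 0 0 0 0 0 4;-1 0 0 0 0 0 4;-1 0 0 0 0 0 0"

```text
clock: 24.02
eef_pos: [591.5, -225.3, 61.9]
tool_rot: [3.139, -0.002, 0.533]
force: [-0.2, -0.2, 8.8]
width: 58.9
gripper_force: 66.1
```

Request:
move_arm --targets "-1 0 0 0 0 0 5;-1 0 0 0 0 0 5;-1 0 0 0 0 0 0"

```text
clock: 24.27
eef_pos: [591.8, -225.6, 62.0]
tool_rot: [3.139, -0.002, 0.358]
force: [-0.4, 0.3, 8.9]
width: 58.7
gripper_force: 66.1
```

Request:
move_arm --targets "-1 0 0 0 0 0 6;-1 0 0 0 0 0 6;-1 0 0 0 0 0 0"

```text
clock: 24.52
eef_pos: [591.9, -225.7, 62.0]
tool_rot: [3.139, -0.003, 0.148]
force: [-1.0, -0.0, 9.3]
width: 58.5
gripper_force: 66.1
```

Request:
move_arm --targets "-1 0 0 0 0 0 6;-1 0 0 0 0 0 6;-1 0 0 0 0 0 0"

```text
clock: 24.77
eef_pos: [591.9, -225.8, 62.0]
tool_rot: [3.14, -0.003, -0.062]
force: [1.0, -1.0, 9.5]
width: 58.9
gripper_force: 66.1
```

Request:
move_arm --targets "-1 0 0 0 0 0 6;-1 0 0 0 0 0 6;-1 0 0 0 0 0 6;-1 0 0 0 0 0 0;-1 0 0 0 0 0 0"

```text
clock: 25.18
eef_pos: [591.8, -225.9, 62.0]
tool_rot: [3.141, -0.004, -0.372]
force: [-0.3, 0.2, 8.6]
width: 58.7
gripper_force: 66.1
```

Request:
move_arm --targets "-1 0 0 -0.15 0 0 0;-1 0 0 -0.1 0 0 0;-1 0 0 0 0 0 0"

```text
clock: 25.43
eef_pos: [591.8, -225.8, 64.5]
tool_rot: [3.141, -0.004, -0.372]
force: [0.8, 0.3, 6.9]
width: 58.6
gripper_force: 66.0
```

Request:
move_arm --targets "-1 0 0 -0.1 0 0 0;-1 0 0 0 0 0 0"

```text
clock: 25.6
eef_pos: [591.8, -225.9, 65.4]
tool_rot: [3.141, -0.004, -0.372]
force: [0.9, -0.3, 7.2]
width: 58.4
gripper_force: 65.9
```

Request:
move_arm --targets "-1 0 0 -0.1 0 0 0;-1 0 0 0 0 0 0"

```text
clock: 25.77
eef_pos: [591.7, -225.8, 66.1]
tool_rot: [3.141, -0.004, -0.372]
force: [0.6, -0.1, 5.4]
width: 58.8
gripper_force: 65.5
```

Request:
move_arm --targets "-1 0 0 -0.1 0 0 0;-1 0 0 0 0 0 0"

```text
clock: 25.93
eef_pos: [591.6, -225.8, 66.3]
tool_rot: [3.14, -0.003, -0.372]
force: [4.6, -2.3, -0.0]
width: 59.1
gripper_force: 66.1
```

Request:
move_arm --targets "1 0 0 0 0 0 0;1 0 0 0 0 0 0;1 0 0 0 0 0 0;1 0 0 0 0 0 0"

```text
clock: 26.27
eef_pos: [589.4, -224.2, 65.8]
tool_rot: [-3.141, 0.002, -0.372]
force: [0.5, -0.5, 0.2]
width: 85.4
gripper_force: 0.0
```

Request:
move_arm --targets "1 0 0 -1 0 0 0;1 0 0 -2 0 0 0;1 0 0 -3 0 0 0;1 0 0 -4 0 0 0;1 -4 0 0 0 0 0"

```text
clock: 26.68
eef_pos: [565.1, -216.1, 175.2]
tool_rot: [3.139, -0.025, -0.369]
force: [2.8, -1.6, 1.5]
width: 85.5
gripper_force: 0.0
```

Request:
move_arm --targets "1 -4 0 0 0 0 0;1 0 0 0 0 0 0;1 0 0 0 0 0 0;1 0 0 0 0 0 0"

```text
clock: 27.02
eef_pos: [516.5, -195.8, 167.2]
tool_rot: [-3.141, -0.002, -0.372]
force: [0.6, 0.0, 0.2]
width: 85.3
gripper_force: 0.0
```

```bash
python3 - <<'E'
from h import *
from scipy.spatial.transform import Rotation as Ro
d=get('wrist'); s=read_state(); print(s['clock'],s['eef_pos'],s['width'],s['force'])
e=get('side'); u,v=proj(e,[590,-226,55]).astype(int); b=e['color'][v-40:v+40,u-50:u+50]
cv2.imwrite('pics/g5.png',np.hstack([d['color'][0:400,100:540],cv2.resize(b,(350,400))])[:,:,::-1])
print(proj(d,[589.7,-226,59+7]))
E
```

```text
27.0667 [ 517.24935482 -196.10312906  167.07913524] 85.9389158782504 [ 0.26482023 -0.5500207  -0.16537203]
[322.77644304 103.47592499]
```

View pics/g5.png

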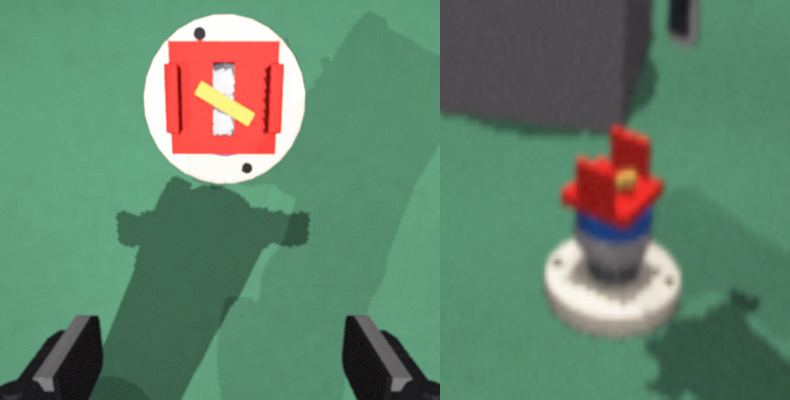

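```bash
python3 - <<'E'
from h import *
d=get('wrist')
a,b=plane(d,299,33,14),plane(d,347,168,14); print('stand',(a+b)/2)
for n,p,z in [('slot',(323.5,99),66),('bar',(324,103.5),72)]: print(n,plane(d,*p,z))
c=[plane(d,*p,66) for p in [(269,41),(379,41),(375,154),(273,154)]]; print('plate',np.mean(c,0))
E
```

```text
stand [ 590.07058701 -227.51394282   14.        ]
slot [ 592.62257453 -227.77549391   66.        ]
bar [ 590.31597119 -227.13873731   72.        ]
plate [ 592.16564685 -227.90159101   66.        ]
```

The cap is about 2.5 mm off the post's axis, inside the 5 mm limit. The bar lies across the slot, so it is locked, and the gripper is clear. I'm handing in.

```bash
python3 -c "
from h import *
print(order.finish_job())"
```

```text
the job is handed in; nothing more can be done
None
```

The sieve is rebuilt and handed in at about 27 s: support and spacer are seated, and the cap is pressed down, turned about 1.05 rad and locked under the bar. The cap sits about 2.5 mm off the post's axis (limit 5 mm), the highest wrist force read while seating and pressing was about 10 N, and I kept the gripper well away from the cup and mortar; finishing returned no verdict.

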